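# Gauge the spacer magazine and show the reading at the magnifier

## Task

Check how full the sloping spacer magazine is: take the depth gauge by its square handle out of the beech cradle, slide its rod down the magazine tube until the collar stops on the tube's mouth (the spacer column pushes the indicator pin back), then draw it straight out again without shifting the pin. Finish holding the gauge still in the gripper, level, its rod lying across the view with the rod's end centred about 5 cm behind the lens of the stand magnifier (on the side away from the robot), touching nothing else: do not put it down or let go. Leave the other things on the bench where they are.

Things in the scene. Friction and masses are not known exactly. Their poses are not given: they have to be found in the camera images.
- gauge: loose depth gauge, 0.15 kg, lying level in its cradle. Origin: middle of its handle; +x runs along the rod to the tip. Square aluminium handle 16x16 mm, x -48 to +48 mm (grip it here, across y, from above); round steel collar 30 mm across, x 48 to 56 mm; straight steel rod 10 mm thick, x 56 to 146 mm; from the rod's end a 6 mm brass indicator pin sticks out 20 mm (x 146 to 166 mm). Centre of mass about x = +30 mm.
- gauge_collar (a point): centre of the gauge collar's stop face (the face towards the tip), on the rod's axis, 56 mm from the gauge's origin
- gauge_rod_end (a point): centre of the end of the gauge's rod, where the pin comes out, 146 mm from the gauge's origin
- gauge_pin (a joint): how far the indicator pin has been pushed back into the rod, m: 0 = fully out (20 mm showing), 0.020 = flush. Held by friction of about 1.5 N, it stays where it was pushed.
- cradle: beech cradle on which the gauge lies, fixed to the bench; base 240x56x12 mm, two notched posts 40 mm wide, tops 64 mm above the bench, at x = -43 and +104 mm. Origin on the bench, straight under the gauge's origin (gauge axis 55 mm above the bench, in an open notch; lift it straight up); x as the gauge's x at the start. Both posts stay clear of the middle 70 mm of the handle.
- magazine: gravity magazine for small brass spacers, fixed to the bench: grey base plate 90x215x12 mm, two posts and a steel escapement block carry a sloping steel tube. Origin on the bench straight under the tube's mouth; the tube runs down towards -y; z up.
- magazine_tube: the sloping guide tube of the magazine: origin at the centre of its open, flared mouth, 145 mm above the bench; +z points out of the mouth along the bore, 0.55 rad (31.5 degrees) above level. Bore 13 mm, flaring over the last 10 mm to about 23 mm; rim 29 mm outside, on which the gauge's collar stops. Clamps round the tube (36x34 mm) begin 31 mm down from the mouth.
- magazine_column (a joint): m; how far the top of the spacer column inside the tube lies below its highest level: at 0 it lies 97 mm down from the mouth, at 0.008 105 mm down. So with the collar seated the pin ends pushed back by 0.013 minus this value. Stays put (friction 20 N).
- magnifier: stand magnifier fixed to the bench: round black foot 92 mm across, thin post, upright round lens in a black ring 100 mm across and 10 mm thick. Origin on the bench under the lens; its x axis points through the lens away from the robot, y along the lens to the left.
- magnifier_lens (a point): centre of the lens, 165 mm above the bench; axes as the magnifier's (x through the lens, away from the robot)
- step_gauges: bystander, loose: five small steel step gauges in a beech cradle, 45x110x38 mm; origin under its middle
- tweezers: bystander, loose: steel tweezers, 125 mm long; origin under its middle
- clip_a: bystander, loose: small stamped steel clip, 19x26x6 mm; origin under its middle
- clip_b: bystander, loose: small stamped steel clip, 19x26x6 mm; origin under its middle
- tape: bystander, loose: roll of tape lying flat, 72 mm across, 18 mm high; origin under its middle
- marker: bystander, loose: marker pen, 136 mm long, 18 mm thick; origin under its middle
- bottle: bystander, loose: plastic dispenser bottle, 60 mm across, 138 mm high; origin under its middle
- paint_brush: bystander, loose: flat brush with wooden handle, 160 mm long; origin under its middle
Things that resemble listed ones, but are neither listed nor needed, are in the scene too. Of the things that look like the magnifier, the larger one is meant.

How it is judged:
On the way, in this order (a step that is already met when the one before it is completed fails the run):
1. the gauge's collar sits on the mouth of the magazine tube, rod in the bore, pin pushed back by the column (z of gauge_collar in the frame of magazine_tube between -0.004 and 0.0025 m and x of gauge_collar in the frame of magazine_tube between -0.004 and 0.004 m and y of gauge_collar in the frame of magazine_tube between -0.004 and 0.004 m and angle between the x axis of gauge and the z axis of magazine_tube, either way round below 0.09 rad and value of joint gauge_pin above 0.002 m), for 0.1 s.
2. the rod is drawn right out of the tube, the pin still where the column pushed it (z of gauge_rod_end in the frame of magazine_tube above 0.02 m and ((value of joint magazine_column between -0.0006 and 0.0026 m and value of joint gauge_pin between 0.008 and 0.015 m) or (value of joint magazine_column between 0.0014 and 0.0046 m and value of joint gauge_pin between 0.006 and 0.013 m) or (value of joint magazine_column between 0.0034 and 0.0066 m and value of joint gauge_pin between 0.004 and 0.011 m) or (value of joint magazine_column between 0.0054 and 0.0086 m and value of joint gauge_pin between 0.002 and 0.009 m))), for 0.1 s.
At the end, for the whole second after the job is handed in: The gripper alone holds the gauge still; rod level within 7 degrees and across the view within 20; rod end 20 to 90 mm behind the lens, within 25 mm of its centre sideways and in height; pin still at the column's reading (5 mm short to 2 mm over) (angle between gauge's own x axis and vertical between 1.4508 and 1.6908 rad and angle between the x axis of gauge and the y axis of magnifier, either way round below 0.35 rad and x of gauge_rod_end in the frame of magnifier_lens between 0.02 and 0.09 m and y of gauge_rod_end in the frame of magnifier_lens between -0.025 and 0.025 m and z of gauge_rod_end in the frame of magnifier_lens between -0.025 and 0.025 m and contact force between the fingers and gauge above 2 N and contact force between gauge and magnifier below 0.3 N and contact force between gauge and magazine below 0.3 N and contact force between gauge and cradle below 0.3 N and linear speed of gauge below 0.02 m/s and angular speed of gauge below 0.15 rad/s and ((value of joint magazine_column between -0.0006 and 0.0026 m and value of joint gauge_pin between 0.008 and 0.015 m) or (value of joint magazine_column between 0.0014 and 0.0046 m and value of joint gauge_pin between 0.006 and 0.013 m) or (value of joint magazine_column between 0.0034 and 0.0066 m and value of joint gauge_pin between 0.004 and 0.011 m) or (value of joint magazine_column between 0.0054 and 0.0086 m and value of joint gauge_pin between 0.002 and 0.009 m))); the arm keeps its last pose, push and grip.
It fails at once if a bystander is shifted by more than 3 cm (distance of any of step_gauges, tweezers, clip_a, clip_b, tape, marker, bottle, paint_brush from where it was at the start of the episode above 0.03 m).
It also fails if it takes over 48 s, if anything falls off the work surface, if the arm or the gripper's body presses on something with over 40 N, if the wrist force passes 120 N, or if a joint passes its speed limit or range.

## Robot

A 6-joint arm with a two-finger parallel gripper is mounted at the origin on a cart in front of the work surface, level with it; the furniture and walls round the work are solid. World frame = base frame: x ahead of the robot, y to its left, z up, the work surface at z = 0. Lengths are in m, angles in rad, forces in N, time in s.
With the tool pointing down it reaches from about 0.35 to 0.775 m from the base axis. Payload 7.3 kg.
Tool frame: the origin (TCP) lies at the very end of the fingers, on their centre line; the grasp point (between the pads) lies 19 mm behind it; z points along the fingers, y is the line along which they close (so a half turn about z gives the same grasp; the last joint's range is limited). The gripper opens to 92 mm and grips with 3 to 60 N. Pads are 19 mm wide; open, the fingers measure 130 mm over their backs; the gripper's body (75 mm by 190 mm) begins 47 mm behind the grasp point.
Start: joints at [-1.357, 0.342, 1.524, -0, 1.275, -0.146], TCP at [0.185, -0.491, 0.195] pointing down, gripper open.
Joint ranges: [-2.53, 2.53], [-0.77, 2.02], [0.04, 2.7], [-1, 4.14], [0.28, 2.66], [-3.11, 3.11]. Speed limits (rad/s): [2.57, 2.57, 3.14, 3.14, 3.14, 3.14].

## Interface

Orientations are given as [roll, pitch, yaw] about the fixed x, y, z axes, in that order (R = Rz(yaw) Ry(pitch) Rx(roll)).
In Python, from cell import observe, read_camera, get_calibration, hand_in, search_frame gives the robot as it stands.
- The arm moves only by the tool step_arm, never from a script. Its argument "commands" is a list of rows, each an object with "translation": the shift along the tool's x, y, z in mm, a list of three; "roll": the turn about the tool's z in rad. In form: [{"translation": [x, y, z], "roll": roll}, ...]. A call has 1 to 20 rows; each row shifts and turns the commanded pose from where the row before left it, along the tool's axes as they then stand; what a row does not reach is not made up. A row lasts 1/12 s, in which the tool goes at most 41.7 mm and 7.16 degrees, less where a joint would pass 70% of its speed; a pose out of reach is approached as far as the arm can. A call is refused whole if a number of a shift passes 41.7 or a number of a turn 0.125, either way. A call with a gripper value outside its range is refused whole. "fingers" is the opening, from 0 (shut) to 1 (fully open), set as the call begins (left out, the last holds). The fingers move at their own pace and stop on an object; "grip_force" is the grip in N (left out, the last holds). Time passes only in rows, so rows that do not move let the fingers close. It gives the time, the measured TCP pose, the force, the opening and the grip force at its end, in the units of the state.
- observe(): the state, without advancing time (a new reading comes with each control period).
- read_camera(name): name is "scene" or "top"; returns the picture (384x512x3 uint8, red, green, blue); there is no depth.
- get_calibration(name): a dict with "camera_matrix" (3x3 intrinsics, pixels), "world_from_camera" (4x4, takes a point from camera to world coordinates). Camera axes: x right, y up, looking along -z (the intrinsics and any distortion apply to the point x, -y, -z); pixel columns grow to the right and rows downward; lengths in m; the calibration is good to about 2 mm. A picture is of the moment at which its call begins. get_calibration takes no time and is no camera call.
- hand_in(): hands the job in; it is judged then, once.
Trained networks look in the newest picture that a camera, given by its name, has taken for a name from the list of things; names that differ only in an ending like _2 or _b are one class to them, and where a whole thing is asked for, a point or a joint stands for the part that bears it (a point fixed in the world has none). Each returns a list of dicts, best first, with "confidence" (0 to 1); they miss things now and then, are a little off and sometimes report something else, mostly with a low value. They report only what shows in the picture. A call takes as long as a camera call. They do not tell look-alikes from the thing itself.
- search_frame(camera, name): "at" ([x, y, z] in m, in world coordinates, good to about 4 mm: the middle of the surface that is visible of it).
The state is a dict: "time": time; "qpos": joint angles; "qvel": joint speeds; "joint_efforts": joint torques, N m; "tool_pos": TCP position; "tool_rot": TCP orientation; "contact_force": force on the tool from outside, world axes, zero at the start; "torque": the same for the moment, N m; "opening": finger opening in m; "grip_force": force on a finger pad.
Only numpy, scipy, OpenCV 4.12 (cv2) and the standard library are available. Lean on these libraries where they do the work, as an engineer would, in place of code of your own. Each camera call takes 0.05 s, during which the arm holds its last target. There are 200 camera calls.

## Working session

There is one attempt and no reset: what is moved stays moved. The work goes in short steps, Python scripts to look and compute and a tool call to move; the robot and the scene stay as the last step left them, time stands still between calls to the robot, and variables do not carry over. Pictures are saved under pics/ and viewed, at most 10 in all, crops included, and the job is handed in when it is done.

Besides the shell and the picture viewer there is one more tool, called after "Call:" as name([rows], argument=value, ...), one row to a line, values as JSON. step_arm: Moves the arm, as the interface text tells. Its arguments: {"type":"object","properties":{"commands":{"type":"array"},"fingers":{"type":"number"},"grip_force":{"type":"number"}},"required":["commands"]}

```bash
mkdir -p pics; python3 - <<'E'
from cell import *
import cv2,numpy as np
for c in("scene","top"):
    im=read_camera(c); cv2.imwrite(f"pics/{c}0.png",im[:,:,::-1]); k=get_calibration(c); print(c,np.round(k["camera_matrix"],1).tolist(),np.round(k["world_from_camera"],3).tolist(),[x for x in k if x not in("camera_matrix","world_from_camera")])
    for n in("gauge","gauge_collar","cradle","magazine","magazine_tube","magnifier","magnifier_lens"):
        print(n,[(np.round(d["at"],3).tolist(),round(d["confidence"],2)) for d in search_frame(c,n)][:4])
s=observe();print(s["time"],s["tool_pos"],s["tool_rot"])
E
```

```text
scene [[421.2, 0.0, 256.0], [0.0, 421.2, 185.6], [0.0, 0.0, 1.0]] [[-0.854, 0.292, -0.431, -0.062], [-0.521, -0.469, 0.713, 0.991], [0.006, 0.833, 0.553, 0.861], [0.0, 0.0, 0.0, 1.0]] []
gauge [([0.498, 0.244, 0.056], 0.79), ([0.68, -0.345, 0.007], 0.27)]
gauge_collar [([0.496, 0.241, 0.062], 0.74)]
cradle [([0.493, 0.239, 0.009], 0.55)]
magazine [([0.595, -0.084, 0.023], 0.82)]
magazine_tube [([0.589, -0.095, 0.105], 0.82)]
magnifier [([0.42, -0.136, 0.107], 0.78)]
magnifier_lens [([0.418, -0.133, 0.11], 0.75)]
top [[459.2, 0.0, 249.0], [0.0, 459.2, 197.8], [0.0, 0.0, 1.0]] [[-0.019, 0.997, -0.069, 0.376], [-1.0, -0.019, 0.007, 0.07], [0.006, 0.07, 0.998, 1.458], [0.0, 0.0, 0.0, 1.0]] []
gauge [([0.503, 0.235, 0.06], 0.53), ([0.418, -0.136, 0.02], 0.27)]
gauge_collar [([0.5, 0.234, 0.06], 0.73)]
cradle [([0.506, 0.202, 0.008], 0.81), ([0.675, -0.345, 0.006], 0.7)]
magazine [([0.6, -0.131, 0.013], 0.98)]
magazine_tube [([0.608, -0.127, 0.105], 0.82)]
magnifier [([0.302, -0.162, 0.011], 0.74), ([0.423, -0.134, 0.019], 0.66)]
magnifier_lens [([0.423, -0.132, 0.012], 0.66), ([0.3, -0.165, 0.014], 0.64), ([0.675, -0.343, 0.002], 0.32)]
0.8 [ 0.18485493 -0.49139454  0.1946655 ] [3.14146235e+00 4.04305939e-05 3.59801814e-01]
```

```bash
python3 - <<'E'
import cv2,numpy as np
a=cv2.imread("pics/scene0.png");b=cv2.imread("pics/top0.png")
cv2.imwrite("pics/s1.png",cv2.resize(a,(800,600),interpolation=3));cv2.imwrite("pics/t1.png",cv2.resize(b,(800,600),interpolation=3))
E
```

```text
(no output)
```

View pics/s1.png

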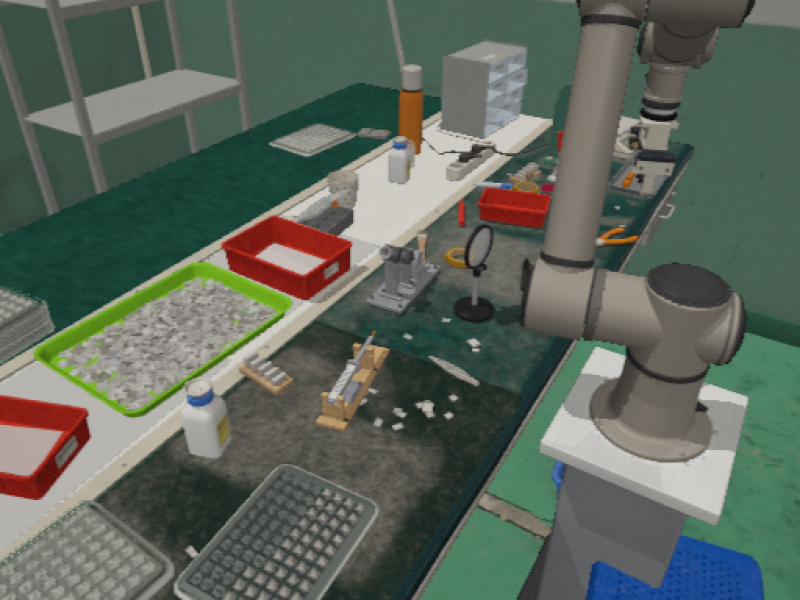

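View pics/t1.png

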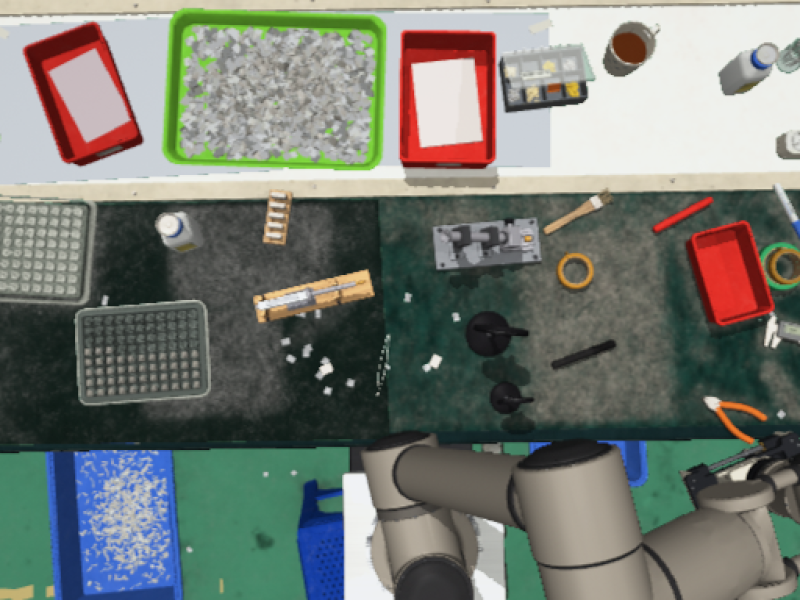

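In the top view (800-scale) the gauge and cradle are at about (315,293), handle left and rod right. The magazine is at (487,243). The two magnifiers are at (488,333), with the bigger foot, and (506,398), smaller. The larger one, at world (0.42,-0.135), is the one meant. I'll confirm with enlarged crops.

```bash
python3 - <<'E'
import cv2,numpy as np
a=cv2.imread("pics/scene0.png");b=cv2.imread("pics/top0.png")
cv2.imwrite("pics/t2.png",cv2.resize(b[130:270,158:353],None,fx=4,fy=4,interpolation=2))
cv2.imwrite("pics/s2.png",cv2.resize(a[138:278,195:327],None,fx=4.2,fy=4.2,interpolation=2))
E
```

```text
(no output)
```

View pics/t2.png

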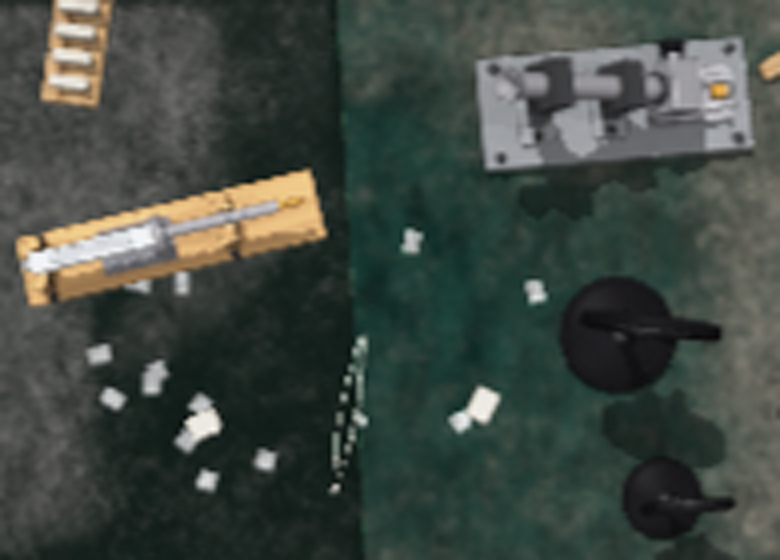

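View pics/s2.png

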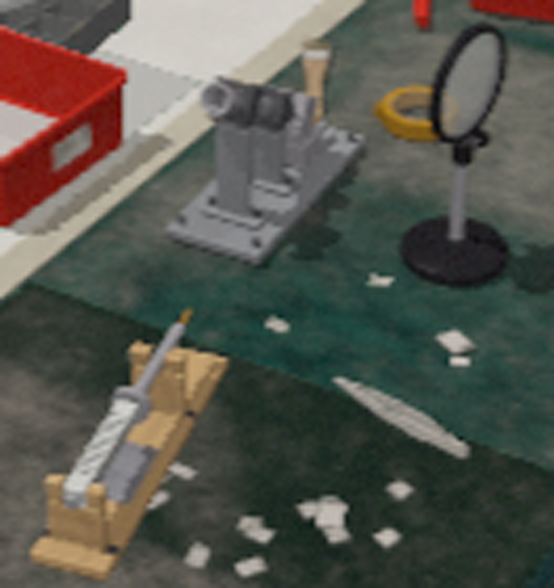

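Crops: the gauge runs from its rear end at t2 (28,262) to the pin tip at (303,200). The tube mouth is at t2 (507,88) and s2 (214,98). The larger magnifier has its foot at t2 (618,334) and its lens at s2 (470,82), which confirms it as the bigger one. Next I fit the poses.

```bash
cat > h.py <<'E'
import numpy as np
from cell import get_calibration
from scipy.optimize import least_squares
C={c:get_calibration(c) for c in("scene","top")}
def proj(c,P):
    K,T=C[c]["camera_matrix"],np.linalg.inv(C[c]["world_from_camera"])
    p=T[:3,:3]@P+T[:3,3]; q=K@[p[0],-p[1],-p[2]]; return q[:2]/q[2]
def t2(u,v): return np.array([158+(u-1.5)/4,130+(v-1.5)/4])
def s2(u,v): return np.array([195+(u-1.6)/4.2,138+(v-1.6)/4.2])
def fit(obs,x0):
    """obs: (cam, px, local xyz); x=(x,y,yaw)"""
    def W(x,l): c,s=np.cos(x[2]),np.sin(x[2]); return np.array([x[0]+c*l[0]-s*l[1],x[1]+s*l[0]+c*l[1],l[2]])
    f=lambda x:np.concatenate([proj(c,W(x,l))-p for c,p,l in obs])
    r=least_squares(f,x0,loss="soft_l1"); return r.x,np.round(f(r.x).reshape(-1,2),1)
E
python3 - <<'E'
from h import *
g=[("top",t2(160,238),(.052,0,.055)),("top",t2(277,207),(.146,0,.055)),("top",t2(303,200),(.166,0,.055)),("top",t2(26,262),(-.048,0,.055)),
("scene",s2(130,398),(.052,0,.06)),("scene",s2(181,328),(.146,0,.055)),("scene",s2(188,312),(.166,0,.055))]
x,r=fit(g,[.5,.24,-1.4]);print("gauge",x.round(4),r.tolist())
m=[("top",t2(507,88),(0,0,.145)),("scene",s2(213,98),(0,0,.145))]
x,r=fit(m,[.6,-.05,0]);print("mouth",x.round(4),r.tolist())
for u in[(477,62),(741,40),(753,148),(485,170)]:
    z=least_squares(lambda p:proj("top",np.array([*p,.012]))-t2(*u),[.6,-.1]).x;print("corner",z.round(4))
for u in[(168,230),(262,262),(362,140)]:
    z=least_squares(lambda p:proj("scene",np.array([*p,.012]))-s2(*u),[.6,-.1]).x;print("cornerS",z.round(4))
# bore axis in top: mouth and lower tube end at (660,86)
for n,u,z in(("foot",(618,334),.01),("lensL",(585,320),.165),("lensR",(720,332),.165)):
    print(n,least_squares(lambda p:proj("top",np.array([*p,z]))-t2(*u),[.4,-.1]).x.round(4))
m=[("top",t2(618,334),(0,0,.01)),("scene",s2(455,250),(0,0,.01)),("scene",s2(470,82),(0,0,.165)),("top",t2(652,326),(0,0,.165))]
x,r=fit(m,[.42,-.13,0]);print("mag",x.round(4),r.tolist())
# lens yaw: ring ends in scene (horizontal extremes) 
for yaw in(-.4,-.2,0,.2,.4):
    d=np.array([-np.sin(yaw),np.cos(yaw),0])
    print(yaw,[np.round((proj(c,np.array([x[0],x[1],.165])+s*.05*d)-o)*k,0).tolist() for c,o,k in(("scene",s2(0,0),4.2),("top",t2(0,0),4)) for s in(1,-1)])
E
```

```text
gauge [ 0.4959  0.27   -1.3629] [[-0.6, -1.2], [0.0, -0.3], [-0.1, 0.0], [1.0, 0.2], [0.3, 0.5], [-0.1, 0.1], [0.6, 0.3]]
mouth [ 0.601  -0.0429  0.    ] [[-0.3, -0.7], [1.1, 0.2]]
corner [ 0.6428 -0.0318]
corner [ 0.6567 -0.2427]
corner [ 0.5699 -0.2493]
corner [ 0.5562 -0.0361]
cornerS [ 0.6416 -0.027 ]
cornerS [ 0.5498 -0.0292]
cornerS [ 0.5718 -0.2421]
foot [ 0.4244 -0.1381]
lensL [ 0.4295 -0.0929]
lensR [ 0.4193 -0.1878]
mag [ 0.4248 -0.1387  0.    ] [[0.2, -0.1], [0.4, -1.1], [0.1, 0.7], [-0.5, -0.1]]
-0.4 [[422.0, 103.0], [517.0, 67.0], [584.0, 299.0], [716.0, 352.0]]
-0.2 [[431.0, 108.0], [508.0, 62.0], [580.0, 313.0], [720.0, 338.0]]
0 [[442.0, 112.0], [497.0, 59.0], [579.0, 327.0], [721.0, 324.0]]
0.2 [[454.0, 115.0], [485.0, 56.0], [581.0, 341.0], [719.0, 310.0]]
0.4 [[467.0, 117.0], [473.0, 55.0], [586.0, 354.0], [715.0, 297.0]]
```

Call:
step_arm([
  {"translation": [0,0,-10],"roll": -0.1183},
  {"translation": [0,0,-10],"roll": -0.1183},
  {"translation": [0,0,-10],"roll": -0.1183},
  {"translation": [0,0,-10],"roll": -0.1183},
  {"translation": [0,0,-10],"roll": -0.1183},
  {"translation": [0,0,-10],"roll": -0.1183},
  {"translation": [0,0,-10],"roll": -0.1183},
  {"translation": [0,0,-10],"roll": -0.1183},
  {"translation": [0,0,-10],"roll": -0.1183},
  {"translation": [0,0,-10],"roll": -0.1183},
  {"translation": [0,0,-10],"roll": -0.1183},
  {"translation": [0,0,-10],"roll": -0.1183},
], fingers=1.0)

```text
time: 1.8
tool_pos: [0.1849, -0.4913, 0.3151]
tool_rot: [3.142, 0.0, 1.785]
contact_force: [0.5, 0.0, 0.0]
opening: 0.0914
grip_force: 0.0
```

Call:
step_arm([
  {"translation": [27.1,29.2,0],"roll": 0},
  {"translation": [27.1,29.2,0],"roll": 0},
  {"translation": [27.1,29.2,0],"roll": 0},
  {"translation": [27.1,29.2,0],"roll": 0},
  {"translation": [27.1,29.2,0],"roll": 0},
  {"translation": [27.1,29.2,0],"roll": 0},
  {"translation": [27.1,29.2,0],"roll": 0},
  {"translation": [27.1,29.2,0],"roll": 0},
  {"translation": [27.1,29.2,0],"roll": 0},
  {"translation": [27.1,29.2,0],"roll": 0},
  {"translation": [27.1,29.2,0],"roll": 0},
  {"translation": [27.1,29.2,0],"roll": 0},
])

```text
time: 2.8
tool_pos: [0.4611, -0.0988, 0.3149]
tool_rot: [3.141, 0.001, 1.779]
contact_force: [1.4, -0.3, 0.2]
opening: 0.0918
grip_force: 0.0
```

Call:
step_arm([
  {"translation": [36.5,11.2,0],"roll": 0},
  {"translation": [36.5,11.2,0],"roll": 0},
  {"translation": [36.5,11.2,0],"roll": 0},
  {"translation": [36.5,11.2,0],"roll": 0},
  {"translation": [36.5,11.2,0],"roll": 0},
  {"translation": [36.5,11.2,0],"roll": 0},
  {"translation": [36.5,11.2,0],"roll": 0},
  {"translation": [36.5,11.2,0],"roll": 0},
  {"translation": [36.5,11.2,0],"roll": 0},
  {"translation": [36.5,11.2,0],"roll": 0},
  {"translation": [0,0,0],"roll": 0},
])

```text
time: 3.72
tool_pos: [0.4936, 0.2856, 0.3135]
tool_rot: [-3.141, -0.002, 1.785]
contact_force: [-0.3, -1.0, 0.1]
opening: 0.0918
grip_force: 0.0
```

Call:
step_arm([
  {"translation": [0,0,38],"roll": 0},
  {"translation": [0,0,38],"roll": 0},
  {"translation": [0,0,38],"roll": 0},
  {"translation": [0,0,38],"roll": 0},
  {"translation": [0,0,38],"roll": 0},
  {"translation": [0,0,28],"roll": 0},
  {"translation": [0,0,20],"roll": 0},
  {"translation": [0,0,0],"roll": 0},
  {"translation": [0,0,0],"roll": 0},
])

```text
time: 4.47
tool_pos: [0.494, 0.2792, 0.0762]
tool_rot: [-3.14, 0.0, 1.779]
contact_force: [0.7, -0.2, 0.3]
opening: 0.0917
grip_force: 0.0
```

```bash
python3 - <<'E'
from h import *
from cell import *
import cv2
s=observe();print(s["tool_pos"],s["tool_rot"],s["contact_force"])
a=read_camera("scene");b=read_camera("top")
for c,im,(u,v) in(("scene",a,(160,210)),("top",b,(155,150))):
    pass
o=np.hstack([cv2.resize(a[205:285,190:270],(400,400),interpolation=2),cv2.resize(b[150:230,155:235],(400,400),interpolation=2)])
cv2.imwrite("pics/g3.png",o[:,:,::-1])
E
```

```text
[0.49401314 0.2792391  0.07620048] [-3.13975305e+00  4.47418125e-04  1.77921688e+00] [ 0.72943561 -0.2175879   0.2631236 ]
```

View pics/g3.png

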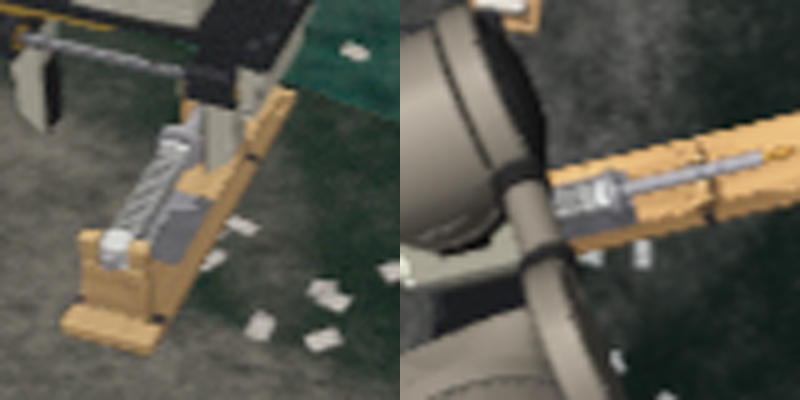

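The fingers straddle the handle in both views (gauge at about (150,200) in the left half), and their yaw matches the gauge. I descend and close gently.

Call:
step_arm([
  {"translation": [0,0,15],"roll": 0},
  {"translation": [0,0,15],"roll": 0},
  {"translation": [0,0,10],"roll": 0},
  {"translation": [0,0,0],"roll": 0},
])

```text
time: 4.9
tool_pos: [0.4939, 0.2794, 0.0361]
tool_rot: [-3.141, 0.0, 1.779]
contact_force: [-0.7, -1.0, 0.3]
opening: 0.0914
grip_force: 0.0
```

Call:
step_arm([
  {"translation": [0,0,0],"roll": 0},
  {"translation": [0,0,0],"roll": 0},
  {"translation": [0,0,0],"roll": 0},
  {"translation": [0,0,0],"roll": 0},
  {"translation": [0,0,0],"roll": 0},
  {"translation": [0,0,0],"roll": 0},
  {"translation": [0,0,0],"roll": 0},
  {"translation": [0,0,0],"roll": 0},
], fingers=0, grip_force=4)

```text
time: 5.57
tool_pos: [0.4943, 0.2796, 0.0366]
tool_rot: [3.142, 0.0, 1.779]
contact_force: [0.2, -0.3, 0.4]
opening: 0.0434
grip_force: 0.0
```

Call:
step_arm([
  {"translation": [0,0,0],"roll": 0},
  {"translation": [0,0,0],"roll": 0},
  {"translation": [0,0,0],"roll": 0},
  {"translation": [0,0,0],"roll": 0},
  {"translation": [0,0,0],"roll": 0},
  {"translation": [0,0,0],"roll": 0},
])

```text
time: 6.07
tool_pos: [0.4943, 0.2796, 0.0366]
tool_rot: [-3.142, 0.0, 1.779]
contact_force: [-0.1, 0.5, 0.9]
opening: 0.0033
grip_force: 0.0
```

```bash
python3 - <<'E'
from h import *
from cell import *
import cv2
a=read_camera("scene");b=read_camera("top");s=observe();print(s["opening"],s["grip_force"],s["contact_force"])
o=np.hstack([cv2.resize(a[195:295,180:280],(400,400),interpolation=2),cv2.resize(b[140:240,145:245],(400,400),interpolation=2)])
cv2.imwrite("pics/g4.png",o[:,:,::-1])
E
```

```text
0.0008587747397981313 0.0 [0.58294702 0.28335442 0.10737983]
```

View pics/g4.png

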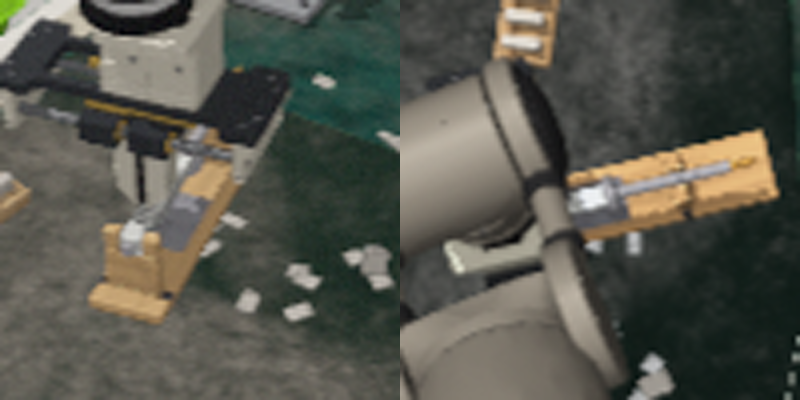

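```bash
python3 - <<'E'
from h import *
f=lambda c,P,o:((proj(c,np.array(P))-o)*4).round(0).tolist()
print("tcp",f("scene",(.4943,.2796,.0366),np.array([180,195])))
print("handle at tcp",f("scene",(.494,.28,.063),np.array([180,195])))
for l in(-.048,0,.048,.146,.166): 
    P=(.4959+.2063*l,.27-.9785*l,.055); print(l,f("scene",P,np.array([180,195])),f("top",P,np.array([145,140])))
E
```

```text
tcp [150.0, 229.0]
handle at tcp [149.0, 202.0]
-0.048 [127.0, 245.0] [80.0, 221.0]
0 [155.0, 202.0] [142.0, 207.0]
0.048 [181.0, 160.0] [203.0, 193.0]
0.146 [231.0, 83.0] [328.0, 165.0]
0.166 [240.0, 69.0] [353.0, 159.0]
```

```bash
python3 - <<'E'
from h import *
for P in((.449,.2695,.076),(.539,.289,.076)): print(proj("scene",np.array(P)).round(1))
# g4 finger tip seen at (145,198)/4 -> native
print("seen tip", 180+145/4,195+198/4)
a=__import__("cv2").imread("pics/g4.png")[110:260,80:230]
import cv2;cv2.imwrite("pics/g5.png",cv2.resize(a,(600,600),interpolation=2))
E
```

```text
[232.4 245.5]
[202.1 238.2]
seen tip 216.25 244.5
```

View pics/g5.png

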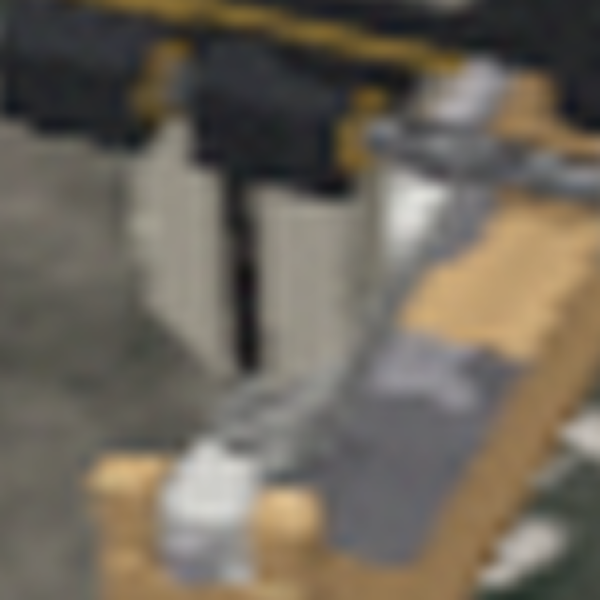

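The fingers closed just above the handle: the tips end at g5 (240,375), on top of the handle line. They sit higher than the reported TCP implies. I reopen partly, descend further while watching the force, and close again.

Call:
step_arm([
  {"translation": [0,0,-5],"roll": 0},
  {"translation": [0,0,-5],"roll": 0},
  {"translation": [0,0,0],"roll": 0},
  {"translation": [0,0,0],"roll": 0},
  {"translation": [0,0,0],"roll": 0},
  {"translation": [0,0,0],"roll": 0},
  {"translation": [0,0,0],"roll": 0},
  {"translation": [0,0,0],"roll": 0},
], fingers=0.5)

```text
time: 6.83
tool_pos: [0.4942, 0.2795, 0.0464]
tool_rot: [-3.141, 0.0, 1.779]
contact_force: [-0.7, 0.0, -0.4]
opening: 0.0448
grip_force: 0.0
```

Call:
step_arm([
  {"translation": [0,0,10],"roll": 0},
  {"translation": [0,0,10],"roll": 0},
  {"translation": [0,0,5],"roll": 0},
  {"translation": [0,0,0],"roll": 0},
])

```text
time: 7.17
tool_pos: [0.493, 0.279, 0.0194]
tool_rot: [-3.138, 0.001, 1.779]
contact_force: [-0.5, -0.3, 0.1]
opening: 0.0459
grip_force: 0.0
```

```bash
python3 - <<'E'
from h import *
from cell import *
import cv2
s=observe();print(s["opening"],s["tool_pos"],s["contact_force"])
a=read_camera("scene")
cv2.imwrite("pics/g6.png",cv2.resize(a[215:265,190:250,::-1],(600,500),interpolation=2))
E
```

```text
0.04588834642116667 [0.4929827  0.27899222 0.0194491 ] [-0.53357624 -0.25411584  0.147751  ]
```

View pics/g6.png

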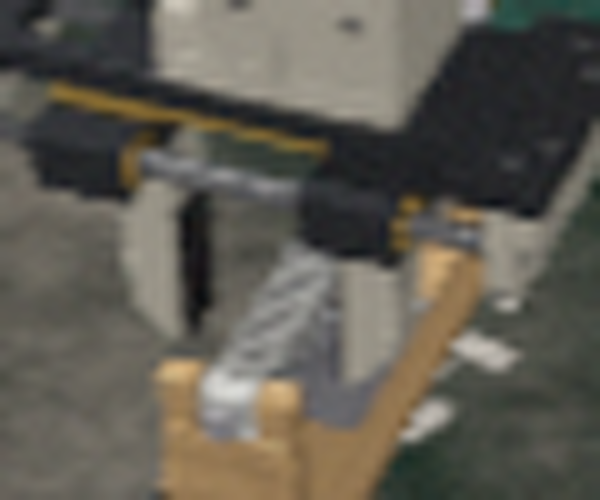

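The handle now sits between the fingers (left finger at (185,270), right at (370,320), handle at (270,330)). I close gently.

Call:
step_arm([
  {"translation": [0,0,0],"roll": 0},
  {"translation": [0,0,0],"roll": 0},
  {"translation": [0,0,0],"roll": 0},
  {"translation": [0,0,0],"roll": 0},
  {"translation": [0,0,0],"roll": 0},
  {"translation": [0,0,0],"roll": 0},
  {"translation": [0,0,0],"roll": 0},
  {"translation": [0,0,0],"roll": 0},
], fingers=0, grip_force=5)

```text
time: 7.88
tool_pos: [0.4942, 0.2795, 0.0218]
tool_rot: [-3.141, 0.0, 1.78]
contact_force: [-1.6, -0.9, 2.8]
opening: 0.0158
grip_force: 5.0
```

Call:
step_arm([
  {"translation": [0,0,-5],"roll": 0},
  {"translation": [0,0,-8],"roll": 0},
  {"translation": [0,0,-8],"roll": 0},
  {"translation": [0,0,-8],"roll": 0},
  {"translation": [0,0,-8],"roll": 0},
  {"translation": [0,0,-3],"roll": 0},
  {"translation": [0,0,0],"roll": 0},
])

```text
time: 8.47
tool_pos: [0.495, 0.2799, 0.0629]
tool_rot: [3.139, -0.0, 1.779]
contact_force: [-0.1, -0.4, -0.3]
opening: 0.0161
grip_force: 5.0
```

```bash
cat >> h.py <<'E'
from cell import *
import cv2
def look(tag):
    for c in("scene","top"):
        im=read_camera(c); cv2.imwrite(f"pics/{tag}_{c}.png",im[:,:,::-1])
        for n in("gauge_rod_end","gauge_collar"):
            print(c,n,[(np.round(d["at"],3).tolist(),round(d["confidence"],2)) for d in search_frame(c,n)][:2])
    s=observe();print(s["time"],s["tool_pos"].round(4),s["contact_force"].round(1),s["torque"].round(2),s["opening"],s["grip_force"])
def brass(tag,c,box):
    u0,u1,v0,v1=box; a=cv2.imread(f"pics/{tag}_{c}.png")[v0:v1,u0:u1]; h=cv2.cvtColor(a,cv2.COLOR_BGR2HSV)
    m=((h[...,0]>10)&(h[...,0]<28)&(h[...,1]>120)&(h[...,2]>70)).astype(np.uint8)
    n,_,st,ce=cv2.connectedComponentsWithStats(m)
    return [(int(st[i,4]),(ce[i]+[u0,v0]).round(1).tolist(),(st[i,:4]+[u0,v0,0,0]).tolist()) for i in range(1,n) if st[i,4]>2]
E
python3 - <<'E'
from h import *
look("l1")
for c,b in(("scene",(200,280,190,260)),("top",(200,260,150,220))): print(c,brass("l1",c,b))
print([(proj(c,np.array((.4959+.2063*l,.27-.9785*l,.055))).round(0).tolist()) for c in("scene","top") for l in(.146,.166)])
E
```

```text
scene gauge_rod_end []
scene gauge_collar []
top gauge_rod_end [([0.506, 0.21, 0.072], 0.72)]
top gauge_collar [([0.51, 0.213, 0.066], 0.56)]
8.7667 [0.4942 0.2795 0.0612] [1.7 0.5 0.4] [ 0.   -0.19  0.01] 0.01589703123155989 5.001398921012878
scene [(40, [211.8, 214.7], [200, 212, 26, 7]), (4, [206.8, 217.2], [206, 217, 3, 2]), (7, [223.6, 222.6], [223, 221, 3, 5])]
top [(6, [215.0, 179.8], [214, 179, 3, 3]), (19, [228.3, 181.3], [226, 180, 6, 4]), (113, [218.5, 190.8], [200, 185, 34, 13]), (5, [237.6, 188.2], [236, 187, 4, 3]), (10, [210.2, 188.5], [208, 188, 6, 2]), (4, [204.5, 190.0], [203, 190, 4, 1]), (3, [232.0, 190.0], [231, 190, 3, 1])]
[[238.0, 216.0], [240.0, 212.0], [227.0, 181.0], [233.0, 180.0]]
```

Call:
step_arm([
  {"translation": [0,0,-8],"roll": 0},
  {"translation": [0,0,-8],"roll": 0},
  {"translation": [0,0,-8],"roll": 0},
  {"translation": [0,0,-8],"roll": 0},
  {"translation": [0,0,-4],"roll": 0},
  {"translation": [0,0,0],"roll": 0},
  {"translation": [0,0,0],"roll": 0},
])

```text
time: 9.35
tool_pos: [0.4944, 0.2796, 0.0979]
tool_rot: [3.141, -0.0, 1.779]
contact_force: [-0.4, 0.1, -1.2]
opening: 0.016
grip_force: 5.0
```

```bash
python3 - <<'E'
from h import *
look("l2")
a=cv2.imread("pics/l2_scene.png");b=cv2.imread("pics/l2_top.png")
cv2.imwrite("pics/v9.png",np.hstack([cv2.resize(a[170:260,195:265],(400,514),interpolation=2),cv2.resize(b[150:240,180:250],(400,514),interpolation=2)]))
E
```

```text
scene gauge_rod_end [([0.664, 0.291, 0.019], 0.61), ([0.49, 0.279, 0.136], 0.46)]
scene gauge_collar [([0.493, 0.276, 0.132], 0.68), ([0.494, 0.233, 0.008], 0.65)]
top gauge_rod_end [([0.507, 0.217, 0.092], 0.71)]
top gauge_collar [([0.508, 0.219, 0.093], 0.7)]
9.65 [0.4942 0.2795 0.0972] [ 0.4  0.1 -1.1] [-0.08 -0.18 -0.02] 0.015886366188828747 4.999990314245224
```

View pics/v9.png

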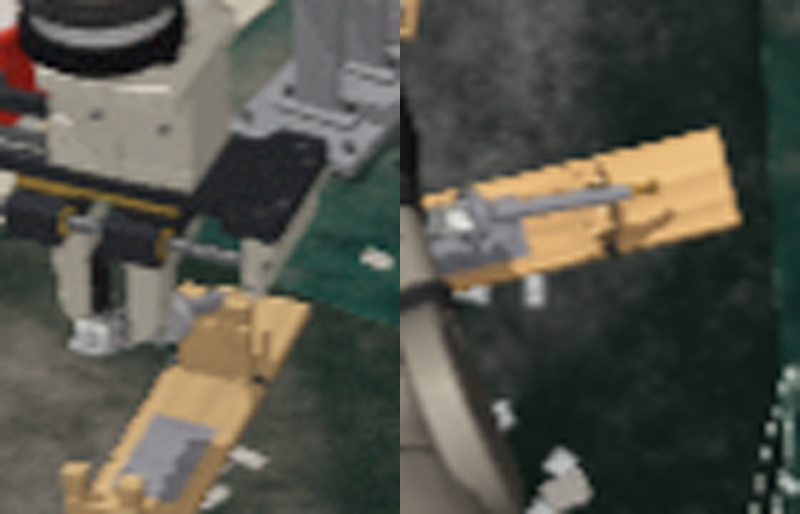

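```bash
python3 - <<'E'
from h import *
h=np.array([.2067,-.9784])
for gx in(-.02,-.01,0):
  for th in(25,28,31.5,35):
    t=np.radians(th); P=lambda l:np.array([*(np.array([.4942,.2795])+h*(l-gx)*np.cos(t)),.131-(l-gx)*np.sin(t)])
    print(gx,th,*[proj("top",P(l)).round(1) for l in(.166,.146,.052)],proj("scene",P(.052)).round(1),proj("scene",P(-.048)).round(1), "postz@112", (P(.112)[2]*1000).round())
E
```

```text
-0.02 25 [231.  180.2] [225.2 181.2] [196.5 186.2] [225.8 221.3] [212.  228.8] postz@112 75.0
-0.02 28 [229.8 180.8] [224.  181.7] [196.1 186.4] [225.6 222.6] [212.1 228.3] postz@112 69.0
-0.02 31.5 [228.1 181.5] [222.6 182.4] [195.5 186.7] [225.3 224.1] [212.2 227.7] postz@112 62.0
-0.02 35 [226.3 182.3] [221.  183.1] [194.9 187. ] [225.  225.6] [212.3 227. ] postz@112 55.0
-0.01 25 [228.1 180.7] [222.2 181.7] [193.4 186.8] [224.5 222. ] [210.5 229.6] postz@112 79.0
-0.01 28 [226.9 181.3] [221.2 182.2] [193. 187.] [224.3 223.1] [210.6 228.9] postz@112 74.0
-0.01 31.5 [225.4 182. ] [219.8 182.8] [192.5 187.2] [224.1 224.4] [210.7 228. ] postz@112 67.0
-0.01 35 [223.7 182.7] [218.3 183.5] [192.  187.5] [223.9 225.7] [210.9 227.2] postz@112 61.0
0 25 [225.2 181.2] [219.2 182.2] [190.2 187.3] [223.2 222.7] [209.  230.5] postz@112 84.0
0 28 [224.  181.7] [218.2 182.7] [189.9 187.5] [223.  223.7] [209.1 229.5] postz@112 78.0
0 31.5 [222.6 182.4] [217.  183.3] [189.5 187.7] [222.9 224.7] [209.3 228.4] postz@112 72.0
0 35 [221.  183.1] [215.6 183.9] [189.  187.9] [222.7 225.8] [209.5 227.3] postz@112 67.0
```

The gauge pivots in the light grip, nose down on the front post: rod end at top px (221,184), collar at scene px (226,226), about 31–33° tilt. I tighten the grip, lift clear, turn to the tube heading and go to a pre-insertion pose.

Call:
step_arm([
  {"translation": [0,0,0],"roll": 0},
  {"translation": [0,0,0],"roll": 0},
  {"translation": [0,0,-8],"roll": 0},
  {"translation": [0,0,-15],"roll": 0},
  {"translation": [0,0,-25],"roll": 0},
  {"translation": [0,0,-25],"roll": 0},
  {"translation": [0,0,-25],"roll": 0},
  {"translation": [0,0,-15],"roll": 0.072},
  {"translation": [0,0,-10],"roll": 0.072},
  {"translation": [-15,9,0],"roll": 0},
  {"translation": [-25,14,0],"roll": 0},
  {"translation": [-25,14,0],"roll": 0},
  {"translation": [-25,14,0],"roll": 0},
  {"translation": [-25,14,0],"roll": 0},
  {"translation": [-20,12,0],"roll": 0},
  {"translation": [-15.6,8.6,0],"roll": 0},
  {"translation": [0,0,0],"roll": 0},
  {"translation": [0,0,0],"roll": 0},
], grip_force=30)

```text
time: 11.15
tool_pos: [0.5896, 0.1341, 0.2208]
tool_rot: [-3.141, -0.0, 1.634]
contact_force: [0.3, 0.8, -1.3]
opening: 0.0157
grip_force: 30.0
```

```bash
python3 - <<'E'
from h import *
look("a1")
s=observe();print(s["tool_rot"])
p=s["tool_pos"]; h=np.array([-np.cos(s["tool_rot"][2]),-np.sin(s["tool_rot"][2])])
for gx in(-.013,):
  for th in(28,31.5,35):
    t=np.radians(th);P=lambda l:np.array([*(p[:2]+h*(l-gx)*np.cos(t)),p[2]+.0335-(l-gx)*np.sin(t)])
    for l in(.166,.146,.056,-.048): print(th,l,proj("top",P(l)).round(1),proj("scene",P(l)).round(1))
for c,b in(("scene",(180,300,120,230)),("top",(200,330,120,200))): print(c,brass("a1",c,b))
a=cv2.imread("pics/a1_scene.png");b=cv2.imread("pics/a1_top.png")
cv2.imwrite("pics/v10.png",np.hstack([cv2.resize(a[130:230,195:275],(400,500),interpolation=2),cv2.resize(b[120:220,215:295],(400,500),interpolation=2)]))
E
```

```text
scene gauge_rod_end [([0.583, 0.1, 0.23], 0.61)]
scene gauge_collar [([0.582, 0.101, 0.231], 0.75)]
top gauge_rod_end [([0.594, 0.042, 0.192], 0.66)]
top gauge_collar []
11.45 [0.589  0.1358 0.2209] [-0.1 -0.2 -1.6] [ 0.01 -0.12  0.  ] 0.015377409468013942 29.99989092350006
[ 3.14146645e+00 -3.21843930e-05  1.63671516e+00]
28 0.166 [277.4 150.1] [243.4 157.4]
28 0.146 [271.4 150. ] [240.7 157.3]
28 0.056 [243.1 149.7] [227.8 156.6]
28 -0.048 [207.9 149.4] [210.6 155.7]
31.5 0.166 [275.3 150.8] [242.6 160.6]
31.5 0.146 [269.6 150.7] [240.  160.2]
31.5 0.056 [242.4 150. ] [227.5 157.9]
31.5 -0.048 [208.3 149.3] [210.8 155. ]
35 0.166 [273.  151.5] [241.7 163.8]
35 0.146 [267.5 151.3] [239.2 163. ]
35 0.056 [241.5 150.3] [227.1 159.3]
35 -0.048 [208.7 149.1] [211.  154.3]
scene [(53, [211.2, 130.0], [200, 127, 25, 7]), (8, [206.1, 134.0], [205, 132, 4, 5]), (3, [221.3, 136.3], [221, 136, 2, 2]), (4, [220.5, 139.5], [220, 139, 2, 2]), (93, [290.6, 165.6], [284, 158, 15, 14])]
top [(8, [272.0, 150.6], [270, 150, 5, 2]), (4, [228.5, 181.0], [227, 181, 4, 1]), (12, [213.1, 183.2], [210, 182, 7, 3])]
```

The brass pin is at top px (272.0,150.6) against a prediction of (272.4,150.7) for the tube axis at 31.5°, so it is aligned. I insert gradually.

Call:
step_arm([
  {"translation": [-8.53,0,5.23],"roll": 0},
  {"translation": [-8.53,0,5.23],"roll": 0},
  {"translation": [-8.53,0,5.23],"roll": 0},
  {"translation": [-8.53,0,5.23],"roll": 0},
  {"translation": [-8.53,0,5.23],"roll": 0},
  {"translation": [0,0,0],"roll": 0},
], grip_force=12)

```text
time: 11.95
tool_pos: [0.5917, 0.09, 0.1928]
tool_rot: [-3.139, 0.001, 1.633]
contact_force: [0.4, -0.5, -1.9]
opening: 0.016
grip_force: 12.0
```

Call:
step_arm([
  {"translation": [-8.53,0,5.23],"roll": 0},
  {"translation": [-8.53,0,5.23],"roll": 0},
  {"translation": [0,0,0],"roll": 0},
])

```text
time: 12.2
tool_pos: [0.593, 0.0735, 0.1828]
tool_rot: [-3.14, 0.001, 1.634]
contact_force: [0.6, 0.1, -1.7]
opening: 0.016
grip_force: 12.0
```

```bash
python3 - <<'E'
from h import *
look("i1")
for c,b in(("top",(240,330,130,175)),): print(c,brass("i1",c,b))
s=observe();p=s["tool_pos"]; h=np.array([-np.cos(s["tool_rot"][2]),-np.sin(s["tool_rot"][2])])
t=.55;P=lambda l:np.array([*(p[:2]+h*(l+.013)*np.cos(t)),p[2]+.0335-(l+.013)*np.sin(t)])
for l in(.166,.146,.056): print(l,proj("top",P(l)).round(1),proj("scene",P(l)).round(1))
E
```

```text
scene gauge_rod_end [([0.586, 0.04, 0.195], 0.57)]
scene gauge_collar []
top gauge_rod_end [([0.598, -0.014, 0.161], 0.51)]
top gauge_collar []
12.5 [0.5934 0.0756 0.1843] [ 0.9 -0.  -1.4] [-0.05 -0.11  0.03] 0.0158330493731769 11.999962627887726
top []
0.166 [295.  151.1] [251.1 162. ]
0.146 [289.5 151. ] [248.8 161.6]
0.056 [263.9 150.4] [237.3 159.6]
```

Call:
step_arm([
  {"translation": [-8.53,0,5.23],"roll": 0},
  {"translation": [-8.53,0,5.23],"roll": 0},
  {"translation": [-4.26,0,2.61],"roll": 0},
  {"translation": [0,0,0],"roll": 0},
])

```text
time: 12.83
tool_pos: [0.5944, 0.0525, 0.1699]
tool_rot: [-3.14, 0.001, 1.634]
contact_force: [0.5, -0.0, -1.1]
opening: 0.0155
grip_force: 12.0
```

Call:
step_arm([
  {"translation": [-8.53,0,5.23],"roll": 0},
  {"translation": [-8.53,0,5.23],"roll": 0},
  {"translation": [-4.26,0,2.61],"roll": 0},
  {"translation": [0,0,0],"roll": 0},
])

```text
time: 13.17
tool_pos: [0.5959, 0.0313, 0.1569]
tool_rot: [-3.141, 0.0, 1.634]
contact_force: [1.2, -0.7, 0.1]
opening: 0.0157
grip_force: 12.0
```

Call:
step_arm([
  {"translation": [-4.26,0,2.61],"roll": 0},
  {"translation": [-4.26,0,2.61],"roll": 0},
  {"translation": [-4.26,0,2.61],"roll": 0},
  {"translation": [0,0,0],"roll": 0},
])

```text
time: 13.5
tool_pos: [0.5969, 0.0194, 0.1497]
tool_rot: [-3.142, 0.0, 1.635]
contact_force: [0.4, -0.6, -0.3]
opening: 0.0157
grip_force: 12.0
```

Call:
step_arm([
  {"translation": [-1.71,0,1.05],"roll": 0},
  {"translation": [0,0,0],"roll": 0},
])

```text
time: 13.67
tool_pos: [0.597, 0.0181, 0.1489]
tool_rot: [3.141, 0.0, 1.635]
contact_force: [1.0, -0.3, -0.9]
opening: 0.0156
grip_force: 12.0
```

Call:
step_arm([
  {"translation": [-1.71,0,1.05],"roll": 0},
  {"translation": [0,0,0],"roll": 0},
])

```text
time: 13.83
tool_pos: [0.5972, 0.0166, 0.1479]
tool_rot: [3.141, -0.0, 1.636]
contact_force: [0.2, 0.7, -0.1]
opening: 0.0159
grip_force: 12.0
```

Call:
step_arm([
  {"translation": [-1.28,0,0.78],"roll": 0},
  {"translation": [0,0,0],"roll": 0},
])

```text
time: 14.0
tool_pos: [0.5972, 0.0153, 0.1471]
tool_rot: [3.141, 0.0, 1.635]
contact_force: [1.1, 1.5, 0.1]
opening: 0.0157
grip_force: 12.0
```

Call:
step_arm([
  {"translation": [-1.28,0,0.78],"roll": 0},
  {"translation": [0,0,0],"roll": 0},
])

```text
time: 14.17
tool_pos: [0.5973, 0.0139, 0.1463]
tool_rot: [3.141, 0.0, 1.635]
contact_force: [1.3, 1.0, 0.4]
opening: 0.0158
grip_force: 12.0
```

Call:
step_arm([
  {"translation": [-1.28,0,0.78],"roll": 0},
  {"translation": [0,0,0],"roll": 0},
])

```text
time: 14.33
tool_pos: [0.5974, 0.0127, 0.1456]
tool_rot: [3.141, -0.0, 1.635]
contact_force: [1.1, 2.0, 1.0]
opening: 0.0156
grip_force: 12.0
```

Call:
step_arm([
  {"translation": [-1.28,0,0.78],"roll": 0},
  {"translation": [-1.28,0,0.78],"roll": 0},
  {"translation": [0,0,0],"roll": 0},
])

```text
time: 14.58
tool_pos: [0.5976, 0.0127, 0.1454]
tool_rot: [3.14, -0.004, 1.636]
contact_force: [-1.3, 10.8, 9.2]
opening: 0.0158
grip_force: 12.0
```

Call:
step_arm([
  {"translation": [-1.28,0,0.78],"roll": 0},
  {"translation": [0,0,0],"roll": 0},
])

```text
time: 14.75
tool_pos: [0.5977, 0.0119, 0.1449]
tool_rot: [3.14, -0.004, 1.636]
contact_force: [-2.3, 12.7, 10.4]
opening: 0.0156
grip_force: 12.0
```

```bash
python3 - <<'E'
from h import *
look("i2")
a=cv2.imread("pics/i2_scene.png");b=cv2.imread("pics/i2_top.png")
cv2.imwrite("pics/v10.png",np.hstack([cv2.resize(a[135:195,220:280],(400,400),interpolation=2),cv2.resize(b[130:180,245:295],(400,400),interpolation=2)]))
E
```

```text
scene gauge_rod_end []
scene gauge_collar [([0.594, -0.003, 0.164], 0.57)]
top gauge_rod_end [([0.424, -0.135, 0.02], 0.2)]
top gauge_collar []
15.05 [0.5977 0.0119 0.1449] [-1.3 11.6 11.3] [2.09 0.34 0.02] 0.0160002289287985 12.004074901342392
```

View pics/v10.png

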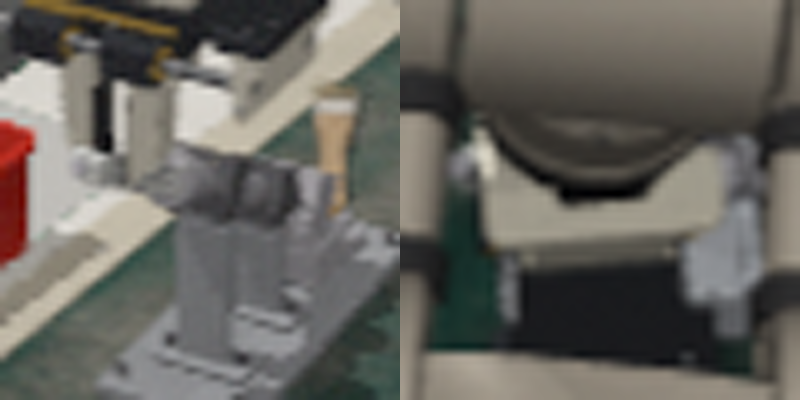

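The handle sits close against the mouth at (160,185) in the left half, so it looks seated. I relieve the small sideways load and push slightly more to be sure.

Call:
step_arm([
  {"translation": [-1.05,0,-1.7],"roll": 0},
  {"translation": [0,0,0],"roll": 0},
])

```text
time: 15.22
tool_pos: [0.5975, 0.0112, 0.1458]
tool_rot: [3.141, -0.005, 1.636]
contact_force: [-2.5, 13.4, 6.9]
opening: 0.0161
grip_force: 12.0
```

Call:
step_arm([
  {"translation": [-1.28,0,0.78],"roll": 0},
  {"translation": [0,0,0],"roll": 0},
  {"translation": [0,0,0],"roll": 0},
])

```text
time: 15.47
tool_pos: [0.5976, 0.0102, 0.1454]
tool_rot: [3.14, -0.005, 1.636]
contact_force: [-2.4, 14.8, 8.9]
opening: 0.0157
grip_force: 12.0
```

Force is now purely axial at 17 N and the grip is slipping, so the collar is seated. I draw straight out.

Call:
step_arm([
  {"translation": [3.4,0,-2.1],"roll": 0},
  {"translation": [8.53,0,-5.23],"roll": 0},
  {"translation": [8.53,0,-5.23],"roll": 0},
  {"translation": [8.53,0,-5.23],"roll": 0},
  {"translation": [8.53,0,-5.23],"roll": 0},
  {"translation": [8.53,0,-5.23],"roll": 0},
  {"translation": [8.53,0,-5.23],"roll": 0},
  {"translation": [8.53,0,-5.23],"roll": 0},
  {"translation": [8.53,0,-5.23],"roll": 0},
  {"translation": [8.53,0,-5.23],"roll": 0},
  {"translation": [8.53,0,-5.23],"roll": 0},
  {"translation": [8.53,0,-5.23],"roll": 0},
  {"translation": [8.53,0,-5.23],"roll": 0},
  {"translation": [8.53,0,-5.23],"roll": 0},
  {"translation": [8.53,0,-5.23],"roll": 0},
  {"translation": [0,0,0],"roll": 0},
  {"translation": [0,0,0],"roll": 0},
], grip_force=20)

```text
time: 16.88
tool_pos: [0.5899, 0.1296, 0.2198]
tool_rot: [3.141, 0.0, 1.636]
contact_force: [0.3, -0.0, -0.9]
opening: 0.0158
grip_force: 20.0
```

```bash
python3 - <<'E'
from h import *
look("w1")
print(brass("w1","top",(225,330,130,175)))
s=observe();p=s["tool_pos"]; h=np.array([-np.cos(s["tool_rot"][2]),-np.sin(s["tool_rot"][2])])
for th in(28,31.5,35):
    t=np.radians(th);P=lambda l:np.array([*(p[:2]+h*(l+.0065)*np.cos(t)),p[2]+.0335-(l+.0065)*np.sin(t)])
    for l in(.16,.146,.056): print(th,l,proj("top",P(l)).round(1),proj("scene",P(l)).round(1))
b=cv2.imread("pics/w1_top.png"); print(cv2.cvtColor(b,cv2.COLOR_BGR2HSV)[147:155,258:284,1])
E
```

```text
scene gauge_rod_end [([0.584, 0.094, 0.234], 0.48)]
scene gauge_collar [([0.582, 0.092, 0.232], 0.74), ([0.42, -0.134, 0.107], 0.25)]
top gauge_rod_end [([0.55, -0.316, 0.018], 0.48)]
top gauge_collar [([0.595, 0.031, 0.191], 0.54)]
17.1833 [0.5897 0.1287 0.2192] [ 0.3  0.7 -1.6] [-0.02 -0.06  0.04] 0.01555701390705041 19.99847710132599
[]
28 0.16 [276.2 149.9] [242.8 156.8]
28 0.146 [271.9 149.9] [240.9 156.7]
28 0.056 [243.6 149.6] [228. 156.]
31.5 0.16 [274.2 150.6] [242.1 159.8]
31.5 0.146 [270.1 150.5] [240.2 159.5]
31.5 0.056 [243.  149.8] [227.7 157.2]
35 0.16 [272.1 151.3] [241.3 162.8]
35 0.146 [268.2 151.1] [239.5 162.2]
35 0.056 [242.2 150.1] [227.3 158.4]
[[ 47  48  45  48  50  60  63  58  50  51  58  59  45  38  33  31  27  29
   16  10  12  10   9   9  16  10]
 [ 52  53  55  52  60  60  64  60  56  53  58  62  49  35  38  31  31  30
   23  11  12  11  12  13  10  11]
 [  6   8   9  12  16  13  11  10  10  13  13  13  25  46  42  35  29  32
   29  14  12  10  11  12   8   8]
 [  9   7   8   9   9   7   9   7   5   7   7   7  40  86  46  42  35  35
   28  12  12  12  14  12   9   8]
 [  6   8   8   8   9   9   9   7   6   6   7   9  39 124 131  50  35  35
   32  14  12  14  12   9   8   8]
 [ 13  13   9   9  12  12  11   8  11  14   8  10  17  99  86  35  33  34
   26  12  12  12  12   9   8   8]
 [ 74  69  53  46  54  55  56  47  51  53  50  50  47  45  39  38  35  31
   33  12   9  12  14  11   9  10]
 [ 96  92  89  81  80  83  85  78  80  76  76  78  66  51  45  39  39  35
   37  13  11  10  14  12   8   8]]
```

Withdrawn: at top px the rod ends at col 270 and brass shows to about col 272.5, so the pin is pushed back. I return over the cradle to level the gauge on its posts.

Call:
step_arm([
  {"translation": [15,-8,0],"roll": 0},
  {"translation": [25,-14,0],"roll": 0},
  {"translation": [25,-14,0],"roll": 0},
  {"translation": [25,-14,0],"roll": 0},
  {"translation": [25,-14,0],"roll": 0},
  {"translation": [25,-14,0],"roll": 0},
  {"translation": [16.7,-7.5,0],"roll": 0},
  {"translation": [0,0,0],"roll": -0.0715},
  {"translation": [0,0,0],"roll": -0.0715},
  {"translation": [0,0,20],"roll": 0},
  {"translation": [0,0,20],"roll": 0},
  {"translation": [0,0,20],"roll": 0},
  {"translation": [0,0,10],"roll": 0},
  {"translation": [0,0,0],"roll": 0},
  {"translation": [0,0,0],"roll": 0},
])

```text
time: 18.43
tool_pos: [0.4946, 0.2798, 0.1496]
tool_rot: [-3.141, 0.0, 1.778]
contact_force: [-0.2, 0.5, -0.5]
opening: 0.0157
grip_force: 20.0
```

Call:
step_arm([
  {"translation": [-3,0,10],"roll": 0},
  {"translation": [0,0,15],"roll": 0},
  {"translation": [0,0,15],"roll": 0},
  {"translation": [0,0,8],"roll": 0},
  {"translation": [0,0,0],"roll": 0},
])

```text
time: 18.85
tool_pos: [0.4943, 0.2765, 0.1001]
tool_rot: [-3.139, 0.001, 1.778]
contact_force: [-0.2, -0.4, -2.3]
opening: 0.0156
grip_force: 20.0
```

Call:
step_arm([
  {"translation": [0,0,4],"roll": 0},
  {"translation": [0,0,5],"roll": 0},
  {"translation": [0,0,6],"roll": 0},
  {"translation": [0,0,6],"roll": 0},
  {"translation": [0,0,6],"roll": 0},
  {"translation": [0,0,6],"roll": 0},
  {"translation": [0,0,6],"roll": 0},
  {"translation": [0,0,0],"roll": 0},
], grip_force=6)

```text
time: 19.52
tool_pos: [0.4943, 0.2767, 0.061]
tool_rot: [-3.139, 0.001, 1.779]
contact_force: [-0.3, -0.9, -0.8]
opening: 0.0161
grip_force: 6.0
```

```bash
python3 - <<'E'
from h import *
look("r1")
s=observe();p=s["tool_pos"]; h=np.array([-np.cos(s["tool_rot"][2]),-np.sin(s["tool_rot"][2])])
for th in(0,10,20,31.5):
    t=np.radians(th);P=lambda l:np.array([*(p[:2]+h*(l+.0065)*np.cos(t)),p[2]+.0335-(l+.0065)*np.sin(t)])
    print(th,*[proj("top",P(l)).round(1) for l in(.146,.056)],proj("scene",P(-.048)).round(1))
b=cv2.imread("pics/r1_top.png"); print(cv2.cvtColor(b,cv2.COLOR_BGR2HSV)[177:188,208:236,1])
E
```

```text
scene gauge_rod_end []
scene gauge_collar [([0.491, 0.282, 0.102], 0.68)]
top gauge_rod_end [([0.512, 0.208, 0.071], 0.49)]
top gauge_collar [([0.504, 0.21, 0.073], 0.68)]
19.8167 [0.4952 0.2771 0.0627] [-0.1  0.2 -1.5] [ 0.01 -0.11 -0.  ] 0.016182522931469073 5.999624580144882
0 [226.1 179.5] [196.6 186.2] [210.6 245.2]
10 [225.7 180.6] [196.7 186.6] [210.6 243. ]
20 [223.9 182. ] [196.1 187.2] [210.7 240.6]
31.5 [220.2 183.8] [194.8 187.9] [211.2 237.6]
[[ 23  23  28  29  29  70 100 112 118 117 116 116 116 115 115 114 114 114
  113 113 113 113 113 113 113 113 112 111]
 [ 62 109 116 116 116 116 117 119 116 116 115 116 115 113 115 114 113 113
  114 114 114 114 113 111 110 109 109 110]
 [118 119 117 118 116 117 124 124 116 115 115 114 114 115 115 115 114 113
  112 113 112 110 109 109 109 112 115 117]
 [118 118 122 120 118 118 123 126 122 114 115 114 115 114 112 117 115 109
  109 109 108 109 113 115 117 118 119 118]
 [118 118 120 118 115 115  99  98 125 117 114 100  94  68  43  38  59 113
  142 125 114 117 119 118 118 117 118 117]
 [119 119 118 108 108 120  99  62  35  38  28  15  18   8   8   8   6  66
  154 131 118 120 118 117 116 116 117 116]
 [113  96  78  46  15   5   5   7   8   8   6   8   8   8   9   7  31  96
  124 120 117 118 117 116 116 116 115 114]
 [ 19  14  12   5   6   6   8   8  10   9   8  14  47  62  80 100 110 116
  118 117 117 116 116 115 114 113 115 116]
 [  9   6   8   7   7   6  10  41  49  58  99 111 114 116 117 119 118 117
  116 116 114 114 114 114 116 116 118 118]
 [  8  15  51  67  92 107  93  92 109 124 125 122 118 117 117 116 116 114
  114 115 115 116 116 118 118 118 118 120]
 [108 113 114 116 119 120 111 110 121 129 126 121 116 117 116 116 115 116
  121 124 125 125 121 118 120 118 118 117]]
```

Rod end at top px (225,182) corresponds to about 18°, so it is levelling as planned. I continue down into both notches.

Call:
step_arm([
  {"translation": [0,0,6],"roll": 0},
  {"translation": [0,0,6],"roll": 0},
  {"translation": [0,0,6],"roll": 0},
  {"translation": [0,0,6],"roll": 0},
  {"translation": [0,0,6],"roll": 0},
  {"translation": [0,0,5],"roll": 0},
  {"translation": [0,0,3],"roll": 0},
  {"translation": [0,0,0],"roll": 0},
])

```text
time: 20.48
tool_pos: [0.4945, 0.2768, 0.0235]
tool_rot: [-3.14, 0.0, 1.778]
contact_force: [-0.5, -0.3, -2.0]
opening: 0.0158
grip_force: 6.0
```

Call:
step_arm([
  {"translation": [0,0,1],"roll": 0},
  {"translation": [0,0,0],"roll": 0},
])

```text
time: 20.65
tool_pos: [0.4945, 0.2768, 0.0232]
tool_rot: [-3.14, 0.0, 1.778]
contact_force: [-1.8, -1.2, -1.8]
opening: 0.0159
grip_force: 6.0
```

Call:
step_arm([
  {"translation": [0,0,1],"roll": 0},
  {"translation": [0,0,0.5],"roll": 0},
  {"translation": [0,0,0],"roll": 0},
])

```text
time: 20.9
tool_pos: [0.4946, 0.2769, 0.0226]
tool_rot: [-3.141, 0.0, 1.779]
contact_force: [-4.5, -0.7, 5.5]
opening: 0.016
grip_force: 6.0
```

Call:
step_arm([
  {"translation": [0,0,0],"roll": 0},
  {"translation": [0,0,0],"roll": 0},
  {"translation": [0,0,0],"roll": 0},
  {"translation": [0,0,0],"roll": 0},
], fingers=0.4)

```text
time: 21.23
tool_pos: [0.4955, 0.2771, 0.0221]
tool_rot: [3.141, -0.0, 1.778]
contact_force: [-0.5, 0.7, 0.5]
opening: 0.0354
grip_force: 0.0
```

Call:
step_arm([
  {"translation": [0,0,0],"roll": 0},
  {"translation": [0,0,0],"roll": 0},
  {"translation": [0,0,0],"roll": 0},
  {"translation": [0,0,0],"roll": 0},
  {"translation": [0,0,0],"roll": 0},
  {"translation": [0,0,0],"roll": 0},
], fingers=0, grip_force=50)

```text
time: 21.73
tool_pos: [0.4947, 0.2769, 0.0219]
tool_rot: [-3.141, 0.0, 1.779]
contact_force: [-1.4, -0.1, 1.1]
opening: 0.0153
grip_force: 50.0
```

```bash
python3 - <<'E'
from h import *
look("q1")
b=cv2.imread("pics/q1_top.png"); print(cv2.cvtColor(b,cv2.COLOR_BGR2HSV)[176:186,214:240,1])
print([proj("top",np.array((.4959+.2063*l,.27-.9785*l,.055))).round(1).tolist() for l in(.146,.156)])
E
```

```text
scene gauge_rod_end [([0.487, 0.296, 0.063], 0.43), ([0.559, -0.297, 0.01], 0.4)]
scene gauge_collar []
top gauge_rod_end [([0.51, 0.201, 0.06], 0.61)]
top gauge_collar [([0.508, 0.204, 0.056], 0.63)]
22.0333 [0.4947 0.2769 0.0219] [-2.1 -1.   1.7] [-0.23  0.29  0.11] 0.01516897689671073 49.997915625572205
[[ 27  31  66 101 111 115 119 118 117 117 115 114 114 114 113 112 114 113
  112 112 112 116 121  67  64  71]
 [ 99 112 118 118 115 117 116 115 116 114 115 114 113 113 113 113 113 113
  114 113 113 111 119  67  78  73]
 [117 121 117 116 116 116 115 115 114 114 114 113 114 115 115 114 113 112
  111 109 109 110 118  56  67  71]
 [125 124 117 116 115 115 115 114 114 114 114 114 108 111 122 121 109 109
  110 113 115 117 121 113  56  62]
 [123 126 122 117 114 115 116 115  98  64  40  29  20  90 151 141 123 115
  117 119 119 119 120 115  36  39]
 [ 98  97 123 107  94  65  40  26  11   5   5   5   7  59 155 139 126 118
  118 118 118 117 116 117  42  42]
 [ 96  34  14  17  12   8   8   7   9   7   6   7  13  76 121 123 119 117
  116 118 117 117 114 118  43  46]
 [  5   6   7   7   9   8   6   7  11  45  75  99 108 115 118 117 118 117
  116 116 115 114 112 118 116  56]
 [  7   6   8   7  33  61  81  99 109 114 118 118 117 117 117 116 116 116
  114 114 114 115 115 120 121  60]
 [ 24  54  67  89 112 116 118 119 117 119 117 117 116 116 115 115 114 114
  115 117 118 119 119 119 120  57]]
[[226.9, 181.1], [230.1, 180.4]]
```

Rod end is back at its original top px (227,181): level, with the pin still pushed back. Gripped at 50 N, I lift straight up, turn and carry.

Call:
step_arm([
  {"translation": [0,0,-4],"roll": 0},
  {"translation": [0,0,-8],"roll": 0},
  {"translation": [0,0,-14],"roll": 0},
  {"translation": [0,0,-20],"roll": 0},
  {"translation": [0,0,-25],"roll": 0},
  {"translation": [0,0,-25],"roll": 0},
  {"translation": [0,0,-25],"roll": 0},
  {"translation": [0,0,-25],"roll": 0},
  {"translation": [0,0,-20],"roll": 0},
  {"translation": [0,0,-12],"roll": 0},
  {"translation": [0,0,0],"roll": 0.05},
  {"translation": [0,0,0],"roll": 0.08},
  {"translation": [0,0,0],"roll": 0.08},
  {"translation": [0,0,0],"roll": 0.06},
  {"translation": [0,0,0],"roll": 0.039},
  {"translation": [0,0,0],"roll": 0},
])

```text
time: 23.37
tool_pos: [0.4953, 0.2772, 0.2007]
tool_rot: [3.14, -0.001, 1.468]
contact_force: [-0.7, 0.4, -1.2]
opening: 0.0155
grip_force: 50.0
```

Call:
step_arm([
  {"translation": [-9,1,0],"roll": 0},
  {"translation": [-18,1.3,0],"roll": 0},
  {"translation": [-25,2,0],"roll": 0},
  {"translation": [-25,2,0],"roll": 0},
  {"translation": [-25,2,0],"roll": 0},
  {"translation": [-25,2,0],"roll": 0},
  {"translation": [-25,2,0],"roll": 0},
  {"translation": [-25,2,0],"roll": 0},
  {"translation": [-25,2,0],"roll": 0},
  {"translation": [-25,2,0],"roll": 0},
  {"translation": [-18,2,0],"roll": 0},
  {"translation": [-14,1,0],"roll": 0},
  {"translation": [-10,1,0],"roll": 0},
  {"translation": [0,0,0],"roll": 0},
  {"translation": [0,0,0],"roll": 0},
])

```text
time: 24.62
tool_pos: [0.4899, 0.007, 0.2001]
tool_rot: [3.141, -0.0, 1.469]
contact_force: [0.0, 0.1, -0.9]
opening: 0.0154
grip_force: 50.0
```

```bash
python3 - <<'E'
from h import *
look("f1")
s=observe();p=s["tool_pos"];print(s["tool_rot"]); h=np.array([-np.cos(s["tool_rot"][2]),-np.sin(s["tool_rot"][2])])
for th in(-8,0,8):
    t=np.radians(th);P=lambda l:np.array([*(p[:2]+h*(l+.007)*np.cos(t)),p[2]+.033-(l+.007)*np.sin(t)])
    print(th,*[(proj("top",P(l)).round(1),proj("scene",P(l)).round(1)) for l in(.153,.146,.056)],P(.146).round(3))
for c,b in(("scene",(230,330,80,180)),("top",(230,340,150,230))): print(c,brass("f1",c,b))
E
```

```text
scene gauge_rod_end [([0.486, 0.013, 0.236], 0.65)]
scene gauge_collar [([0.561, -0.297, 0.011], 0.61), ([0.482, 0.015, 0.234], 0.58)]
top gauge_rod_end [([0.475, -0.12, 0.234], 0.64)]
top gauge_collar [([0.474, -0.121, 0.232], 0.58)]
24.9167 [0.4899 0.0078 0.2   ] [ 0.4 -0.3 -1.3] [ 0.02 -0.13  0.01] 0.015646377293119008 49.98757481575012
[-3.14155242e+00 -4.17060195e-06  1.47061597e+00]
-8 (array([329.3, 190.8]), array([296.4, 128.4])) (array([326.6, 190.6]), array([295.3, 129.5])) (array([292.4, 188.3]), array([279.7, 143. ])) [ 0.475 -0.143  0.254]
0 (array([328.4, 191.5]), array([296.3, 134.4])) (array([325.8, 191.3]), array([295.1, 135.2])) (array([292.3, 188.6]), array([279.7, 145.4])) [ 0.475 -0.144  0.233]
8 (array([326.4, 192.2]), array([295.6, 140.6])) (array([323.9, 191.9]), array([294.5, 141.1])) (array([291.8, 188.9]), array([279.5, 147.9])) [ 0.475 -0.143  0.212]
scene [(4, [255.5, 83.5], [255, 83, 2, 2]), (7, [328.3, 120.1], [327, 119, 3, 3]), (47, [264.5, 127.9], [255, 124, 22, 9]), (3, [260.0, 130.3], [259, 130, 3, 2]), (3, [259.3, 133.7], [259, 133, 2, 2]), (9, [273.3, 135.8], [272, 134, 4, 5]), (94, [290.6, 165.6], [284, 158, 15, 14])]
top [(12, [337.4, 152.2], [336, 151, 4, 4]), (19, [235.8, 186.5], [232, 184, 8, 6]), (3, [232.0, 190.0], [231, 190, 3, 1]), (6, [328.0, 191.5], [327, 191, 3, 2])]
```

Brass pin at top px (328.0,191.5) matches the level prediction. I lower to lens height.

Call:
step_arm([
  {"translation": [0,0,4],"roll": 0},
  {"translation": [0,0,8],"roll": 0},
  {"translation": [0,0,12],"roll": 0},
  {"translation": [0,0,14],"roll": 0},
  {"translation": [0,0,14],"roll": 0},
  {"translation": [0,0,9],"roll": 0},
  {"translation": [0,0,5],"roll": 0},
  {"translation": [0,0,2],"roll": 0},
  {"translation": [0,0,0],"roll": 0},
  {"translation": [0,0,0],"roll": 0},
  {"translation": [0,0,0],"roll": 0},
  {"translation": [0,0,0],"roll": 0},
  {"translation": [0,0,0],"roll": 0},
  {"translation": [0,0,0],"roll": 0},
])

```text
time: 26.08
tool_pos: [0.4901, 0.0071, 0.1323]
tool_rot: [3.141, 0.0, 1.469]
contact_force: [0.2, -0.3, -1.3]
opening: 0.0151
grip_force: 50.0
```

```bash
python3 - <<'E'
from h import *
look("f2")
s=observe();p=s["tool_pos"]; h=np.array([-np.cos(s["tool_rot"][2]),-np.sin(s["tool_rot"][2])])
for th in(-6,0,6):
    t=np.radians(th);P=lambda l:np.array([*(p[:2]+h*(l+.007)*np.cos(t)),p[2]+.033-(l+.007)*np.sin(t)])
    print(th,*[(proj("top",P(l)).round(1),proj("scene",P(l)).round(1)) for l in(.152,.146)],P(.146).round(3))
print(brass("f2","top",(300,340,160,230)))
b=cv2.imread("pics/f2_top.png"); print(cv2.cvtColor(b,cv2.COLOR_BGR2HSV)[188:196,306:332,1])
E
```

```text
scene gauge_rod_end []
scene gauge_collar []
top gauge_rod_end []
top gauge_collar []
26.3833 [0.49   0.0072 0.132 ] [-0.2 -0.5 -1.2] [ 0.06 -0.09 -0.03] 0.015235771482009136 49.98761057853699
-6 (array([324.7, 193.1]), array([295.2, 148.2])) (array([322.5, 192.9]), array([294.2, 149.1])) [ 0.475 -0.144  0.181]
0 (array([324. , 193.6]), array([295.1, 152.5])) (array([321.9, 193.4]), array([294.1, 153.1])) [ 0.474 -0.145  0.165]
6 (array([322.7, 194. ]), array([294.7, 156.8])) (array([320.7, 193.8]), array([293.7, 157.4])) [ 0.475 -0.144  0.149]
[(5, [323.8, 193.4], [323, 193, 3, 2])]
[[ 45  76  84  92  85  91  91  84  81  69  63  63  62  64  73  81  88  86
   88  88  77  65  56  51  53  45]
 [ 65  76  84  91  88  96  98  89  85  79  69  66  62  51  56  76  85  92
   88  76  76  72  67  64  57  42]
 [ 41  57  67  80  88  97  98  94  89  88  79  72  58  49  59  81  89  92
   88  79  73  72  67  63  57  42]
 [  8   7   9   7   7   7   5  11  18  18  27  35  31  35  52  77  90  94
   88  82  78  76  72  66  61  43]
 [  7   7   9   7   7   9   7   7   6   6   6   5   5   8   5   7  11  41
   56  68  82  79  72  62  54  48]
 [  9   9   8   7   8   9   9   9   7   7   6   6   9   7   6   4  34 127
  155 124  86  85  73  64  58  53]
 [ 26  22  25  21  14  13  13  10   7   9   8   9   7   8   8   6  36 129
  147 104  98  88  72  64  59  58]
 [ 79  77  67  75  81  79  64  60  54  52  40  26  25  18  15  18  22  54
   60  65  94  92  73  65  61  59]]
```

```bash
python3 -c "
from cell import hand_in
print(hand_in())"
```

```text
the job is handed in; nothing more can be done
None
```

I handed the job in at about 26 s on the clock; no verdict came back. The gauge is held level at 50 N, by my measurements with its rod end about 50 mm behind the larger magnifier's lens, and the pin is still pushed back about 12 mm (roughly 7–8 mm showing).

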